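# Pack the lunch box from the serving rack

### The job

Move the row of three lidded pots from the wooden serving rack into the black lunch box, in the order that the coloured mats in its bays show: each pot upright in the middle of the mat of its own colour. Then put the lid on the box so that it sits flat and fully down, and let go of everything. Never tip a pot over, and leave the mug and the sauce bottle where they are.

Things in the scene. Friction and masses are not known exactly. Their poses are not given: they have to be found in the camera images.
- pot_yellow: yellow lidded side-dish pot, one rigid piece, 0.09 to 0.18 kg, thin white band: round, 57 mm wide, 57 mm high; a round grip knob 26 mm wide rises on its axis from 33 to 57 mm above the foot. Stands in a row of three, any order, 76 mm spacing, on a wooden rack (240 x 84 mm, 12 mm thick, battens between places 8 mm higher). Origin: centre of its underside; z up
- pot_green: green lidded side-dish pot, one rigid piece, 0.09 to 0.18 kg, thin white band: round, 57 mm wide, 57 mm high; a round grip knob 26 mm wide rises on its axis from 33 to 57 mm above the foot. Stands in a row of three, any order, 76 mm spacing, on a wooden rack (240 x 84 mm, 12 mm thick, battens between places 8 mm higher). Origin: centre of its underside; z up
- pot_blue: blue lidded side-dish pot, one rigid piece, 0.09 to 0.18 kg, thin white band: round, 57 mm wide, 57 mm high; a round grip knob 26 mm wide rises on its axis from 33 to 57 mm above the foot. Stands in a row of three, any order, 76 mm spacing, on a wooden rack (240 x 84 mm, 12 mm thick, battens between places 8 mm higher). Origin: centre of its underside; z up
- mat_yellow: the yellow square mat, 66 x 66 mm and 2 mm thick, fixed to the floor of one of the three bays of the box. Origin: centre of its underside (its top is 2 mm higher); z up, x and y parallel to the box's x and y
- mat_green: the green square mat, 66 x 66 mm and 2 mm thick, fixed to the floor of one of the three bays of the box. Origin: centre of its underside (its top is 2 mm higher); z up, x and y parallel to the box's x and y
- mat_blue: the blue square mat, 66 x 66 mm and 2 mm thick, fixed to the floor of one of the three bays of the box. Origin: centre of its underside (its top is 2 mm higher); z up, x and y parallel to the box's x and y
- box: black lacquered box with red rim, fixed: 126 mm (its x) by 240 mm (its y) outside, 76 mm high, walls and floor 6 mm. Three bays in a row along its y, 76 mm spacing, the middle one at the box's centre; partitions 4 mm thick rise 10 mm above the floor. Origin: centre of its underside; z up
- lid: black lid, red bar handle, 0.2 to 0.35 kg, lying right way up on a green table mat. Plate 136 mm (its x) by 250 (y), 6 thick; under it a step 94 x 208, 6 deep, that drops inside the box's rim with 10 mm play; either way round fits. Handle: bar 16 (x) by 70 (y), mid-lid, 12 to 36 mm above the origin. Origin: underside of the step, centre; z up. Closed, it lies 70 mm above the box's origin
- mug: white mug with handle, 76 mm across, 85 mm high, standing on the other sage-green mat; a bystander. Origin: centre of its underside
- sauce: dark brown sauce bottle with red cap, 48 mm across, 110 mm high, beside the mug; a bystander. Origin: centre of its underside
Mind the look-alikes: they are no part of the job. What is meant by the pot_green is not grey, pink or red, and is the smaller of those in its own colour.

How it is judged:
By the outcome, as a careful person would: the job done as asked, in the order asked, and still so for the second after the job is handed in, with the robot touching nothing.
It also fails if it takes over 118 s, if anything falls off the work surface, if the arm or the gripper's body presses on something with over 40 N, if the wrist force passes 120 N, or if a joint passes its speed limit or range.

### The arm

A 6-joint arm with a two-finger parallel gripper is mounted at the origin on the work surface. World frame = base frame: x ahead of the robot, y to its left, z up, the work surface at z = 0. Lengths are in m, angles in rad, forces in N, time in s.
With the tool pointing down it reaches from about 0.275 to 1 m from the base axis. Payload 8.4 kg.
Tool frame: the origin (TCP) lies on the centre line of the jaws, within the pads' length; the fingertips stand 17 mm ahead of it and the grasp point (between the pads) lies 2 mm behind it (bot.tcp_to_tips is the z of the fingertips in the tool frame, in m); z points along the fingers, y is the line along which they close (so a half turn about z gives the same grasp; the last joint's range is limited). The gripper opens to 85 mm and grips with 20 to 120 N. Pads are 22 mm wide; open, the fingers measure 114 mm over their backs; the gripper's body (76 mm by 85 mm) begins 54 mm behind the grasp point. The pads swing forward as they close: fully open they stand 13 mm farther back than shut.
Start: joints at [-1.187, 0.353, 1.633, -0, 1.155, -0.002], TCP at [0.235, -0.579, 0.248] pointing down, gripper open.
Joint ranges: [-2.63, 2.63], [-0.92, 2.1], [0.06, 2.66], [-1.3, 4.44], [0, 2.69], [-3.02, 3.02]. Speed limits (rad/s): [2.22, 2.22, 2.79, 3.14, 3.14, 3.14].

### API

Orientations are given as a unit quaternion [x, y, z, w].
In Python, from workcell import bot, hand, kinematics, get_obs, vision, hand_in gives the robot as it stands. The module is installed in compiled form; this text tells all that it offers. Calls block until the motion is done:
- bot.reach(position, orientation): joint-space move of the TCP to a pose.
- bot.servo_line(position, ori=None, velocity=0.15): straight line of the TCP; ori=None keeps the orientation; velocity is the mean speed in m/s.
- bot.goto_joints(angles): joint-space move.
- hand.move_gripper(opening, strength=None): finger opening in m; strength is the grip in N (None keeps the last); returns when the fingers have stopped.
- bot.dwell(seconds).
- kinematics.solve_ik(position, orientation): joint angles nearest the present ones, or None.
- get_obs(): the state.
- vision.read_camera(name): name is "side" or "top"; returns a dict with "frame" (480x640x3 uint8, red, green, blue), "intrinsics" (3x3 intrinsics, pixels), "view" (4x4, takes a point from world to camera coordinates). Camera axes: x right, y down, z forward; pixel columns grow to the right and rows downward; lengths in m; the calibration is good to about 2 mm. A picture is of the moment at which its call begins. There is no depth.
A pose or a line that the arm cannot do raises bot.IKError and nothing moves.
- hand_in(): hands the job in; it is judged then, once.
The state is a dict: "time_s": time; "joint_pos": joint angles; "joint_vel": joint speeds; "joint_efforts": joint torques, N m; "position": TCP position; "orientation": TCP orientation; "wrist_force": force on the tool from outside, world axes, zero at the start; "ft_torque": the same for the moment, N m; "gripper_width": finger opening in m; "grip_force": force on a finger pad.
Only numpy, scipy, OpenCV 4.12 (cv2) and the standard library are available. Lean on these libraries where they do the work, as an engineer would, in place of code of your own. Each camera call takes 0.05 s, during which the arm holds its last target. There are 200 camera calls.

## Working session

There is one attempt and no reset: what is moved stays moved. The work goes in short steps, each a Python script; the robot and the scene stay as the last script left them, time stands still between calls to the robot, and variables do not carry over. Pictures are saved under pics/ and viewed, at most 14 in all, crops included, and the job is handed in when it is done.

```bash
mkdir -p pics
python3 - <<'E'
from workcell import bot,vision,get_obs
import cv2
for n in("top","side"):
    d=vision.read_camera(n);cv2.imwrite(f"pics/{n}0.png",d["frame"][:,:,::-1]);print(n,d["intrinsics"].round(1).tolist(),d["view"].round(4).tolist())
o=get_obs();print(o["orientation"],o["time_s"],o["gripper_width"],bot.tcp_to_tips)
E
```

```text
top [[472.2, 0.0, 323.7], [0.0, 472.2, 229.9], [0.0, 0.0, 1.0]] [[0.0259, -0.9997, -0.0011, -0.0006], [-0.9913, -0.0255, -0.1293, 0.503], [0.1292, 0.0044, -0.9916, 0.8843], [0.0, 0.0, 0.0, 1.0]]
side [[484.7, 0.0, 313.6], [0.0, 484.7, 243.2], [0.0, 0.0, 1.0]] [[-0.8653, -0.5012, -0.0083, 0.4239], [-0.2435, 0.4348, -0.867, 0.1603], [0.4381, -0.7482, -0.4983, 0.9145], [0.0, 0.0, 0.0, 1.0]]
[ 9.81454183e-01  1.91695935e-01 -1.29318703e-04 -5.82270958e-04] 0.1 0.08529235230588031 0.017
```

View pics/top0.png

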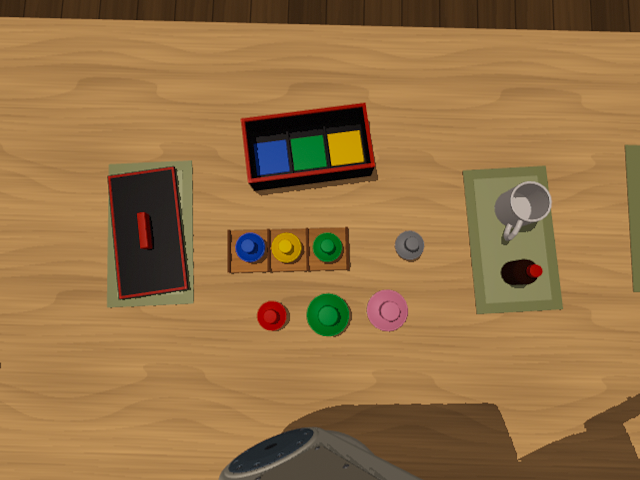

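View pics/side0.png

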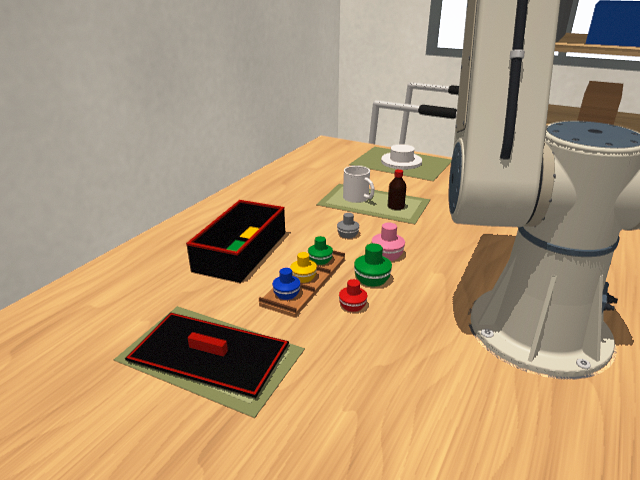

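Top view: the rack row is blue (251,247), yellow (286,247) and green (328,247). The mats are blue (272,157), green (308,152) and yellow (346,148). The lid is at (147,233).
Green candidates are the small pot at (328,247), in the rack, and a larger one at (328,315) off the rack. The small rack one fits, being the smaller and in the row. The red, pink and grey pots are look-alikes.

```bash
cat > h.py <<'E'
import numpy as np,cv2
from workcell import bot,hand,kinematics,get_obs,vision,hand_in
def cam(n="top"): return vision.read_camera(n)
def ray(d,uv,z):
    uv=np.atleast_2d(uv).astype(float);V=d["view"];R,t=V[:3,:3],V[:3,3];c=-R.T@t
    r=(R.T@np.linalg.inv(d["intrinsics"])@np.c_[uv,np.ones(len(uv))].T).T
    return c+r*((z-c[2])/r[:,2])[:,None]
def proj(d,p):
    q=d["intrinsics"]@(d["view"][:3,:3]@np.asarray(p)+d["view"][:3,3]);return q[:2]/q[2]
H={"blue":(100,130),"green":(50,80),"yellow":(20,32),"red":(0,6)}
def mask(d,c,roi,s=150,v=50):
    h=cv2.cvtColor(d["frame"],cv2.COLOR_RGB2HSV);m=cv2.inRange(h,(H[c][0],s,v),(H[c][1],255,255))
    if c=="red": m|=cv2.inRange(h,(174,s,v),(180,255,255))
    o=np.zeros_like(m);x0,y0,x1,y1=roi;o[y0:y1,x0:x1]=m[y0:y1,x0:x1];return o
def big(m): return max(cv2.findContours(m,cv2.RETR_EXTERNAL,cv2.CHAIN_APPROX_NONE)[0],key=cv2.contourArea)[:,0]
def rect(d,px,z):
    P=ray(d,px,z)[:,:2]; (c,s,_)=r=cv2.minAreaRect((P*1000).astype(np.float32)); b=cv2.boxPoints(r)
    e=max((b[1]-b[0],b[2]-b[1]),key=np.linalg.norm); e=e*np.sign(e[1])
    return np.array(c)/1000,s,np.arctan2(e[1],e[0])-np.pi/2   # yaw of box x axis
def down(phi): a=phi+np.pi/2; return [np.cos(a/2),np.sin(a/2),0,0]
E
cat > m.py <<'E'
from h import *
d=cam();s=cam("side")
for c in("blue","yellow","green"):
    k=big(mask(d,c,(225,225,352,275)));(u,r)=cv2.minEnclosingCircle(k)
    p=ray(d,u,.04)[0];print(c,"px",np.round(u,1),"r",round(r,1),"xy",p.round(4),"w",round(2*r/472*.9,4),"side px of knob top",proj(s,[*p[:2],.069]).round(0))
    k=big(mask(d,c,(245,120,370,180)));print(" mat",rect(d,k,.008))
m=mask(d,"red",(235,95,385,195),120,60);px=np.argwhere(m)[:,::-1];print("box",rect(d,px+0.,.076))
m=mask(d,"red",(100,160,195,305),120,60);n,l,st,ce=cv2.connectedComponentsWithStats(m);print(st[1:].tolist(),ce[1:].round(1).tolist())
ha=mask(d,"red",(130,200,160,260),120,60);print("handle@.036",rect(d,np.argwhere(ha)[:,::-1]+0.,.036))
px=np.argwhere((m>0)&(ha==0))[:,::-1]
print("lid",rect(d,px+0.,.014))
f=d["frame"][:,:,::-1];cv2.imwrite("pics/crop1.png",cv2.resize(f[90:345,215:445],None,fx=2.3,fy=2.3))
E
python3 m.py
```

```text
blue px [249.9 246.9] r 14.5 xy [0.4654 0.1531 0.04  ] w 0.0552 side px of knob top [286. 270.]
 mat (array([0.65263776, 0.12304536]), (67.8332748413086, 66.97232818603516), np.float32(-1.4124824))
yellow px [286.  247.2] r 15.2 xy [0.4667 0.0838 0.04  ] w 0.0578 side px of knob top [303. 254.]
 mat (array([ 0.67659821, -0.02702678]), (69.15689849853516, 68.60242462158203), np.float32(-1.414782))
green px [327.1 246.9] r 14.5 xy [0.4693 0.0051 0.04  ] w 0.0551 side px of knob top [320. 238.]
 mat (array([0.66454657, 0.04836178]), (67.80292510986328, 67.61592864990234), np.float32(-1.41934))
box (array([0.66381622, 0.04779044]), (127.61182403564453, 240.12306213378906), np.float32(0.15677941))
[[108, 167, 79, 132, 1111], [137, 212, 15, 37, 402]] [[148.0, 234.7], [143.4, 230.0]]
handle@.036 (array([0.49400986, 0.36098471]), (71.53397369384766, 22.374412536621094), np.float32(-1.395909))
lid (array([0.49357812, 0.36326953]), (248.26646423339844, 133.51812744140625), np.float32(-1.3965969))
```

View pics/crop1.png

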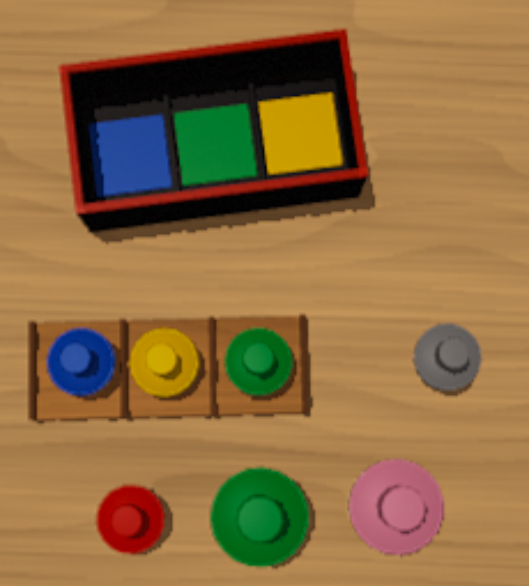

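The crop confirms it: the small green pot in the rack, at crop (259,360), is the target; the bigger one at (260,517) is off the rack. Box and mats agree within 1 mm (centre 0.664, 0.048, yaw 0.157). I'll start with the blue pot.

```bash
cat >> h.py <<'E'
BX=np.array([.6642,.0482]);YAW=.157;BY=np.array([-np.sin(YAW),np.cos(YAW)])*.076
BAY={"blue":BX+BY,"green":BX,"yellow":BX-BY}
def ft(t): o=get_obs();print(t,"t",round(o["time_s"],1),"F",o["wrist_force"].round(1) if hasattr(o["wrist_force"],"round") else o["wrist_force"],"w",round(o["gripper_width"],4),"g",o["grip_force"],"p",np.round(o["position"],4))
def pick(xy,q):
    bot.reach([*xy,.18],q); hand.move_gripper(.055); bot.servo_line([*xy,.063],velocity=.12)
    hand.move_gripper(.0,40); ft("gripped"); bot.servo_line([*xy,.18],velocity=.12); ft("lifted")
def place(xy,q):
    bot.reach([*xy,.18],q); bot.servo_line([*xy,.075],velocity=.12); bot.servo_line([*xy,.060],velocity=.04); ft("down")
    hand.move_gripper(.055); bot.servo_line([*xy,.18],velocity=.12)
E
python3 - <<'E'
from h import *
q=down(YAW)
bot.reach([.4654,.1531,.25],q)
pick([.4654,.1531],q)
place(BAY["blue"],q)
d=cam();s=cam("side")
f=np.hstack([cv2.resize(d["frame"][90:290,210:410],(400,400)),cv2.resize(s["frame"][180:330,180:330],(400,400))])
cv2.imwrite("pics/b1.png",f[:,:,::-1])
E
```

```text
gripped t 5.2 F [-1.2 -0.7  6.1] w 0.0246 g 38.94811749458313 p [0.4658 0.1532 0.0637]
lifted t 6.3 F [-0.5 -0.5 -0.6] w 0.0244 g 39.28869009017944 p [0.4649 0.1529 0.1794]
down t 8.7 F [-0.2  0.2  0.1] w 0.0247 g 39.49430286884308 p [0.6522 0.1232 0.0598]
```

View pics/b1.png

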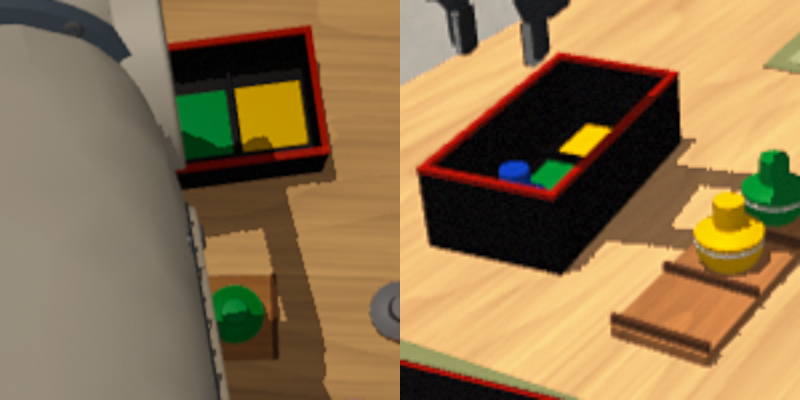

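The blue pot now stands in its bay (side crop 515,170) and the fingers are clear of it. Closing pressed slightly on the pot, so I'll grip 1.5 mm higher for the yellow and green.

```bash
sed -i 's/\.063\],vel/.0645],vel/; s/\.060\],vel/.0615],vel/' h.py
python3 - <<'E'
from h import *
q=down(YAW)
for c,xy in(("yellow",[.4667,.0838]),("green",[.4693,.0051])):
    pick(xy,q); place(BAY[c],q)
bot.reach([.42,.33,.25],down(1.745))
ft("parked")
d=cam();s=cam("side")
for c in("blue","yellow","green"):
    k=big(mask(d,c,(235,95,385,195)));h=cv2.boundingRect(k)
    print(c,h,"want pot centre px",proj(d,[*BAY[c],.036]).round(1),"knob top",proj(d,[*BAY[c],.065]).round(1),"side knob top",proj(s,[*BAY[c],.065]).round(1))
f=np.hstack([cv2.resize(d["frame"][90:200,230:390],(800,550))]);cv2.imwrite("pics/b2.png",f[:,:,::-1])
cv2.imwrite("pics/s2.png",cv2.resize(s["frame"][180:300,170:330],(800,600))[:,:,::-1])
E
```

```text
gripped t 12.8 F [-1.2 -1.   5.6] w 0.0247 g 38.91632258892059 p [0.4671 0.0839 0.0652]
lifted t 13.9 F [ 0.4  0.6 -1.7] w 0.0245 g 39.30403411388397 p [0.4662 0.0837 0.1793]
down t 16.4 F [ 0.1  0.5 -0.8] w 0.0245 g 39.37378227710724 p [ 0.6761 -0.0269  0.0614]
gripped t 20.5 F [-0.9 -0.4  5.3] w 0.0245 g 38.92706751823425 p [0.4698 0.0051 0.0652]
lifted t 21.6 F [-0.2 -0.1 -1.7] w 0.0244 g 39.30504620075226 p [0.4688 0.0051 0.1793]
down t 23.9 F [ 0.6  0.6 -0.3] w 0.0246 g 39.35492813587189 p [0.6642 0.0482 0.0613]
parked t 26.9 F [-0.1  0.2  0.1] w 0.055 g 0.0 p [0.4205 0.3296 0.2497]
blue (254, 140, 36, 36) want pot centre px [269.6 153.3] knob top [267.9 148.9] side knob top [222.2 242.6]
yellow (327, 130, 37, 36) want pot centre px [345.8 143.6] knob top [346.5 138.9] side knob top [253.6 214. ]
green (290, 135, 37, 36) want pot centre px [307.8 148.4] knob top [307.2 143.9] side knob top [238.7 227.5]
```

View pics/b2.png

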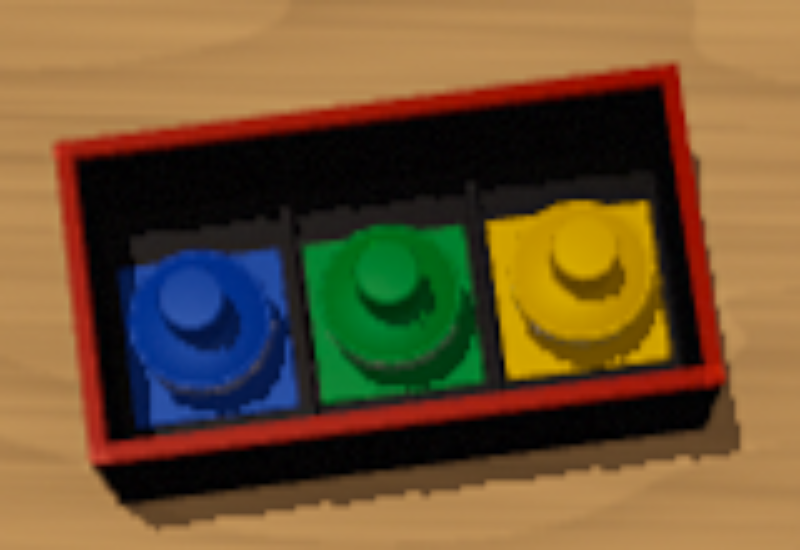

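View pics/s2.png

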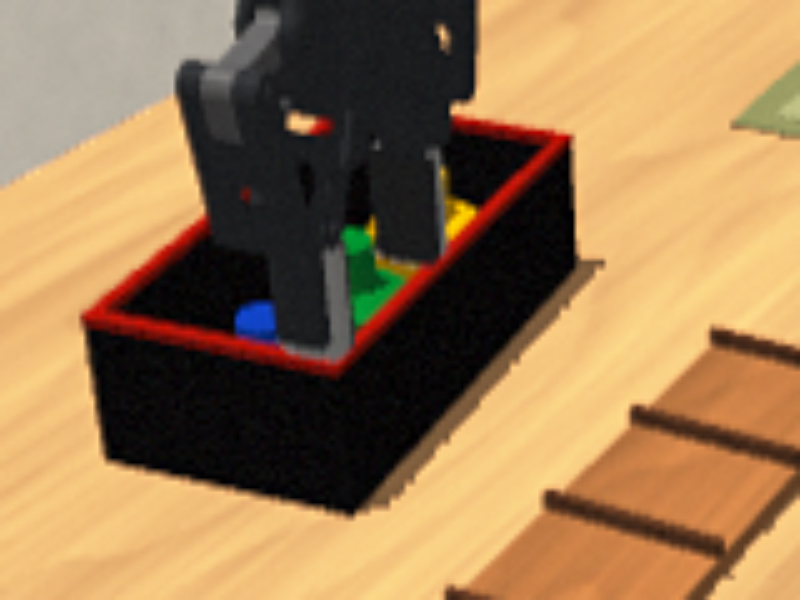

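Top crop: each pot stands on the mat of its own colour. The knob tops at crop (192,298), (387,277) and (585,248) are within about 1.5 px of prediction. The side crop shows the gripper parked in front of the box, with the pots upright. Now the lid.

Run:
```python
from h import *
L=[.4938,.3628];q=down(-1.3965+np.pi);qb=down(YAW)
bot.reach([*L,.15],q);hand.move_gripper(.05);bot.servo_line([*L,.06],velocity=.12);bot.servo_line([*L,.037],velocity=.06)
hand.move_gripper(0,90);ft("grip");bot.servo_line([*L,.22],velocity=.1);ft("lift")
bot.reach([*BX,.22],qb);bot.servo_line([*BX,.13],velocity=.08);ft("above")
s=cam("side");cv2.imwrite("pics/l1.png",cv2.resize(s["frame"][120:300,140:380],(800,600))[:,:,::-1])
```

```text
grip t 29.6 F [-0.6 -0.6  5.1] w 0.0136 g 88.82140517234802 p [0.494  0.363  0.0376]
lift t 31.6 F [ 0.4  0.1 -2.4] w 0.0137 g 88.05022358894348 p [0.4936 0.3626 0.2194]
above t 34.2 F [-0.4 -0.4 -2.1] w 0.0139 g 87.90302753448486 p [0.6646 0.0482 0.1307]
```

View pics/l1.png

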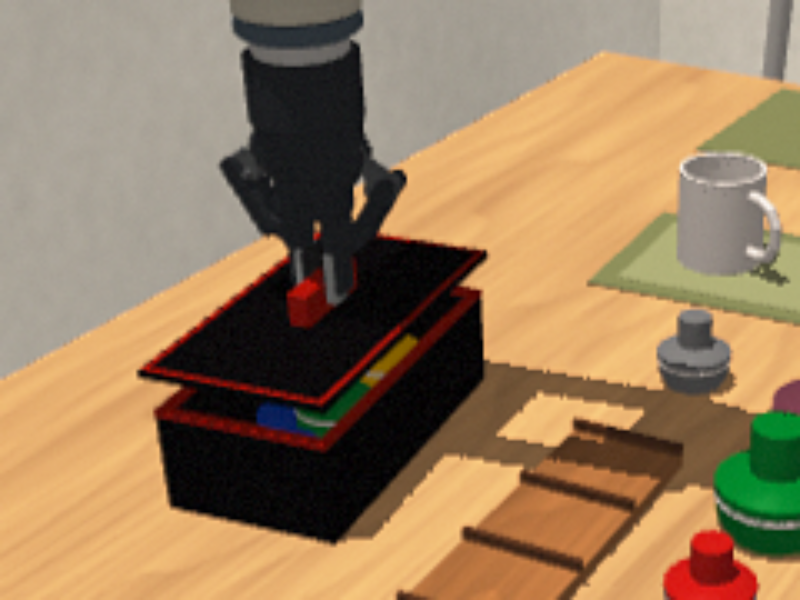

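The lid hangs level and aligned over the box (plate corners at 140,375 and 487,255; rim at 158,415 and 480,295). I'll lower it until it touches.

Run:
```python
from h import *
bot.servo_line([*BX,.110],velocity=.05)
z=.110
while z>.098:
    z-=.001;bot.servo_line([*BX,z],velocity=.02);bot.dwell(.1)
    F=get_obs()["wrist_force"][2]
    if F>5: break
ft("contact");print("z cmd",z)
hand.move_gripper(.05);bot.servo_line([*BX,.22],velocity=.1)
bot.reach([.42,.33,.25],down(1.745));bot.reach([.3,.5,.3],down(1.745));ft("end")
d=cam();s=cam("side")
m=mask(d,"red",(235,95,385,195),120,60);print("lid",rect(d,np.argwhere(m)[:,::-1]+0.,.082),BX,YAW)
o=np.zeros((600,800,3),np.uint8);o[:300,:400]=cv2.resize(d["frame"][80:215,220:400],(400,300));o[:300,400:]=cv2.resize(s["frame"][180:300,170:330],(400,300));o[300:,:400]=cv2.resize(d["frame"],(400,300));o[300:,400:]=cv2.resize(s["frame"],(400,300))
cv2.imwrite("pics/end.png",o[:,:,::-1])
```

```text
contact t 36.6 F [-3.  -0.2  5.5] w 0.0139 g 89.01208519935608 p [0.6643 0.0482 0.1056]
z cmd 0.105
end t 40.6 F [ 0.8 -0.8 -0.5] w 0.0498 g 0.0 p [0.3008 0.499  0.2994]
lid (array([0.66439679, 0.0480387 ]), (133.7433624267578, 247.88522338867188), np.float32(0.15653682)) [0.6642 0.0482] 0.157
```

View pics/end.png

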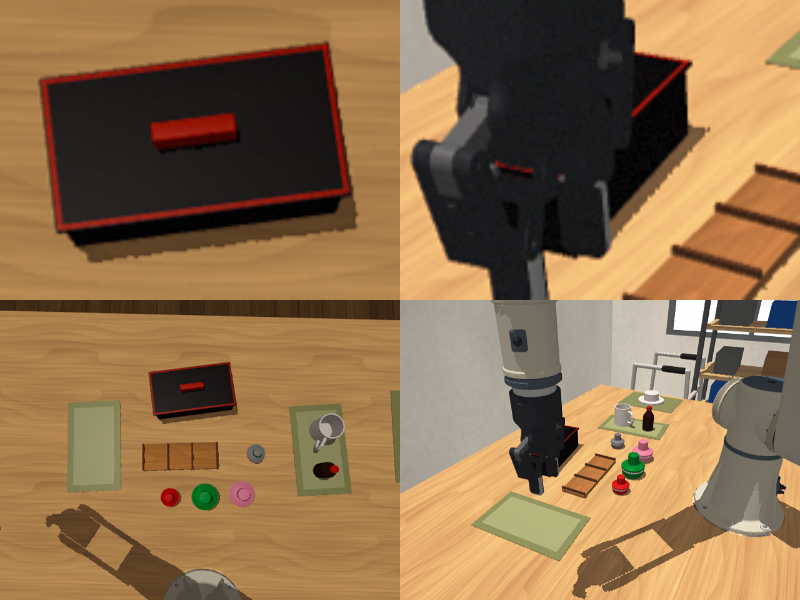

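The lid is centred within 0.3 mm and its yaw matches. Its apparent size fits a height of 82 mm, and contact came at the expected height, so it is fully down. The mug and bottle are in place and the robot touches nothing.

```bash
python3 -c "
from workcell import hand_in
print(hand_in())"
```

```text
the job is handed in; nothing more can be done
None
```

The three pots stand upright on the mats of their own colours, the lid sits flat and fully down on the box, the mug and sauce bottle were not moved, and the job is handed in after about 41 s of robot time.

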